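# Close up the citrus bin on the ledge

### The job

Close up the steel citrus bin: push its raised cover fully shut, then press the raised blue latch flap down flat over the edge of the cover, and then press the green button all the way in and let it go. Do not press the red button, never swing the cover wide open, and leave the molcajete, pitcher, yellow lid and reamer where they are; nothing is to be picked up.

Things in the scene. Friction and masses are not known exactly. Their poses are not given: they have to be found in the camera images.
- bin: Steel bin fixed to the ledge, 260 (x) by 300 (y) by 130 mm high. Origin: centre of its underside; x points from the front deck to the cover's hinge, away from the robot to within about 20 degrees. The front 50 mm of its top is a deck at 130 mm with the blue latch flap in the middle and a green and a red button 95 mm to either side (which is left varies). The cover is the rest of the top.
- cover (a joint): Angle of the steel cover (200 mm from hinge to free edge, 296 mm wide, 6 mm thick), rad: 0 fully shut, flat, level with the deck; at the start it is raised by 0.3 to 0.7. It is hinged along the bin's far edge, and its free edge rises as the angle grows. A stiff hinge: it stays where it is left, and needs about 3 to 6 N downwards at the black pad to move; it has a hard stop at 0.
- cover_pad (a point): Centre of the top of the black rubber push pad (48 mm diameter, 4 mm thick) on the cover: 140 mm from the hinge axis, on the cover's centre line, 4 mm above the cover's plane through the hinge. Moves with the cover.
- cover_hinge (a point): Middle of the cover's hinge axis, which runs along the bin's y, 132 mm above the ledge and 120 mm from the bin's centre along its x. Fixed to the bin.
- latch (a joint): Angle of the blue latch flap (56 mm long, 40 mm wide, 5 mm thick), rad: 0 pressed down flat, its nose lying over the cover's edge; at the start it stands up by 0.5 to 0.9. It is hinged near the front edge of the deck and its free nose, pointing to the cover, rises as the angle grows. It stays where it is left, and takes about 3 to 5 N near the nose to move; hard stop at 0.
- latch_press (a point): Point on the upper face of the latch flap, on its centre line, 40 mm from its hinge axis (16 mm short of the nose) and 5 mm above the flap's plane through the hinge. Moves with the flap.
- latch_hinge (a point): Middle of the latch flap's hinge axis, which runs along the bin's y, 134 mm above the ledge. Fixed to the bin.
- seal_top (a point): Centre of the top of the green push button, 32 mm diameter, 22 mm above the deck (152 mm above the ledge), in a black housing 48 mm across and 12 mm high, 105 mm from the bin's centre towards its front; pressed straight down, it springs back.
- seal (a joint): Travel of the green button, m: 0 out, 0.006 fully in, which takes about 5 N.
- vent_top (a point): Centre of the top of the red push button, the same size as the green one. Not to be pressed.
- vent (a joint): Travel of the red button, m: 0 out, 0.006 fully in.
- molcajete: Dark basalt three-legged mortar with its pestle, loose, 184 mm diameter, about 116 mm high, 2.4 kg. Origin: centre of its underside. Leave alone.
- pitcher: Blue ceramic pitcher, empty, loose, 124 mm diameter, 185 mm high, handle reaching 98 mm from its axis along its x. Origin: centre of its underside. Leave alone.
- silicone_lid: Yellow silicone lid lying on the ledge, 120 mm diameter, 20 mm high with its knob. Origin: centre of its underside. Leave alone.
- reamer: Wooden citrus reamer lying along its x, 150 mm long, 37 mm thick, loose. Origin: on the ledge under its middle. Leave alone.

How it is judged:
On the way, in this order (a step that is already met when the one before it is completed fails the run):
1. the cover is pushed fully shut (value of joint cover below 0.03 rad), for 0.1 s.
2. the latch flap is pressed down flat (value of joint latch below 0.08 rad), for 0.1 s.
3. the green button is pressed all the way in (value of joint seal above 0.0045 m), for 0.05 s.
At the end, for the whole second after the job is handed in: The cover is shut (under 0.03 rad), the latch flap is flat (under 0.08 rad), the green button has been pressed in by more than 4.5 mm after both and is out again (under 1.5 mm), the red one is out, the bystanders stand within 30 mm of where they were and upright (value of joint cover below 0.03 rad and value of joint latch below 0.08 rad and value of joint each of seal, vent below 0.0015 m and distance of each of molcajete, pitcher, silicone_lid, reamer from where it was at the start of the episode below 0.03 m and angle between each of pitcher, molcajete's own z axis and vertical below 0.15 rad); the robot touches nothing.
It fails at once if the latch flap is pressed down while the cover is open (value of joint latch below 0.2 rad and value of joint cover above 0.06 rad).
It fails at once if the green button is pressed before the latch flap is down (value of joint seal above 0.003 m and value of joint latch above 0.12 rad).
It fails at once if the red button is pressed (value of joint vent above 0.003 m).
It fails at once if the cover is swung wide open (value of joint cover above 0.8 rad).
It fails at once if a bystander is lifted or pushed away (distance of any of molcajete, pitcher, silicone_lid, reamer from where it was at the start of the episode above 0.03 m or height (world z) of any of molcajete, pitcher, silicone_lid, reamer above 0.02 m).
It also fails if it takes over 58 s, if anything falls off the work surface, if the arm or the gripper's body presses on something with over 40 N, if the wrist force passes 120 N, or if a joint passes its speed limit or range.

### The arm

A 7-joint arm with a two-finger parallel gripper is mounted at the origin on the work surface. World frame = base frame: x ahead of the robot, y to its left, z up, the work surface at z = 0. Lengths are in m, angles in rad, forces in N, time in s.
With the tool pointing down it reaches from about 0.4 to 0.875 m from the base axis. Payload 6.5 kg.
Tool frame: the origin (TCP) lies midway between the tips of the shut fingers; the grasp point (between the pads) lies 19 mm behind it (r.grip_depth is the distance from the TCP to the grasp point, in m); z points along the fingers, x is the direction in which the jaws open and shut, and the axes are right-handed (so a half turn about z gives the same grasp; the last joint's range is limited). The gripper opens to 88 mm and grips with 3 to 60 N. Pads are 18 mm wide; open, the fingers measure 123 mm over their backs; the gripper's body (75 mm by 187 mm) begins 45 mm behind the grasp point.
Start: joints at [-1.314, 0.536, -0.004, 1.538, 0.003, 1.067, -0.071], TCP at [0.206, 0.616, 0.239] pointing down, gripper open.
Joint ranges: [-2.7, 2.7], [-0.37, 2.16], [-1.27, 1.26], [0.24, 2.4], [-1.31, 4.45], [0.19, 1.91], [-2.76, 2.76]. Speed limits (rad/s): [2.39, 2.39, 3.14, 3.14, 3.14, 3.14, 3.14].

### API

Orientations are given as a unit quaternion [x, y, z, w].
In Python, from station import sensors, optics, workorder, r gives the robot as it stands.
- The arm moves only by the tool jog_arm, never from a script. Its arguments are lists of equal length, an entry for each row: "slide": the shift along the tool's x, y, z in mm, a list of three; "twist": the turn about the tool's z in units of 6 degrees (1.0 is 6 degrees). A call has 1 to 5 rows; each row is the pose to reach, as a shift and turn from the pose measured when the call began, along the tool's axes at that moment; what a row does not reach only later rows make up. A row lasts 1/8 s, in which the tool goes at most 62.5 mm and 10.7 degrees, less where a joint would pass 70% of its speed; a pose out of reach is approached as far as the arm can. A call with a gripper value outside its range is refused whole. "fingers" is the finger opening in mm, from 0 to 88.1, set as the call begins (left out, the last holds). The fingers move at their own pace and stop on an object; "squeeze" is the grip in N (left out, the last holds). Time passes only in rows, so rows that repeat a pose let the fingers close. It gives the time, the measured TCP pose, the force and the opening at its end, in the units of the state.
- sensors.get_obs(): the state, without advancing time (a new reading comes with each control period).
- optics.snapshot(name): name is "side" or "top" or "wrist"; returns a dict with "color" (420x560x3 uint8, red, green, blue), "K" (3x3 intrinsics, pixels), "world_to_cam" (4x4, takes a point from world to camera coordinates). Camera axes: x right, y up, looking along -z (the intrinsics and any distortion apply to the point x, -y, -z); pixel columns grow to the right and rows downward; lengths in m; the calibration is good to about 2 mm. A picture is of the moment at which its call begins. There is no depth.
- workorder.finish_job(): hands the job in, once; it reports no verdict.
The state is a dict: "time_s": time; "joint_pos": joint angles; "joint_vel": joint speeds; "tau": joint torques, N m; "tcp_pos": TCP position; "eef_rot": TCP orientation; "contact_force": force on the tool from outside, world axes, zero at the start; "torque": the same for the moment, N m; "grip_width": opening from 0.0 (shut) to 1.0 (fully open).
Only numpy, scipy, OpenCV 4.12 (cv2) and the standard library are available. Lean on these libraries where they do the work, as an engineer would, in place of code of your own. Each camera call takes 0.05 s, during which the arm holds its last target. There are 200 camera calls.

## Working session

There is one attempt and no reset: what is moved stays moved. The work goes in short steps, Python scripts to look and compute and a tool call to move; the robot and the scene stay as the last step left them, time stands still between calls to the robot, and variables do not carry over. Pictures are saved under pics/ and viewed, about 8 in all and at most 12, crops included, and the job is handed in when it is done.

Besides the shell and the picture viewer there is one more tool, called after "Emit:" as a command line: name --pt "numbers of a row" for each row, then --argument value for the rest. jog_arm: Moves the arm, as the interface text tells. Its arguments: {"type":"object","properties":{"slide":{"type":"array"},"twist":{"type":"array"},"fingers":{"type":"number"},"squeeze":{"type":"number"}},"required":["slide","twist"]}

```bash
mkdir -p pics
python3 - <<'E'
from station import sensors, optics, workorder, r
import cv2,numpy as np,pickle
d={}
for n in("side","top"):
    s=optics.snapshot(n); d[n]=s
    cv2.imwrite(f"pics/{n}0.png",s["color"][:,:,::-1])
    print(n,s["K"],s["world_to_cam"], [k for k in s])
pickle.dump(d,open("s0.pkl","wb"))
print(sensors.get_obs())
E
```

```text
side [[385.39306588   0.         266.95074859]
 [  0.         385.39306588 206.39085885]
 [  0.           0.           1.        ]] [[ 0.89174697 -0.45242944 -0.00974421 -0.50103619]
 [ 0.21051727  0.39568036  0.89393486 -0.26608377]
 [-0.40058686 -0.79921502  0.44809097 -0.5959115 ]
 [ 0.          0.          0.          1.        ]] ['color', 'K', 'world_to_cam']
top [[506.99500335   0.         281.56053108]
 [  0.         506.99500335 210.56238175]
 [  0.           0.           1.        ]] [[ 0.01621998 -0.99986741  0.00144259  0.0634356 ]
 [ 0.98038566  0.01618734  0.19642284 -0.58607649]
 [-0.19642015 -0.00177168  0.98051822 -1.25084107]
 [ 0.          0.          0.          1.        ]] ['color', 'K', 'world_to_cam']
{'time_s': 0.1, 'joint_pos': array([-1.31418547,  0.53707948, -0.00442764,  1.53872669,  0.00256926,
        1.06731564, -0.07123861]), 'joint_vel': array([ 0.00030977, -0.00299814,  0.00100633, -0.00353214, -0.00029456,
       -0.00225915, -0.00083261]), 'tau': array([ 1.88240803e-03, -5.72074842e+01,  9.93676186e-01, -2.52227068e+01,
       -5.60921046e-02,  1.35624703e-02,  3.95286509e-05]), 'tcp_pos': array([0.2060407 , 0.61591345, 0.23795244]), 'eef_rot': array([ 8.11549278e-01,  5.84283484e-01, -5.90286344e-04,  4.81494938e-04]), 'contact_force': array([-0.21306222,  0.68291065, -0.3257841 ]), 'torque': array([-0.04955926, -0.06703079,  0.00512992]), 'grip_width': 0.9999243307044818}
```

View pics/top0.png

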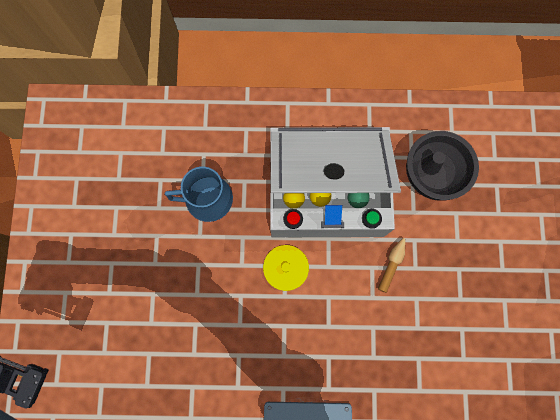

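View pics/side0.png

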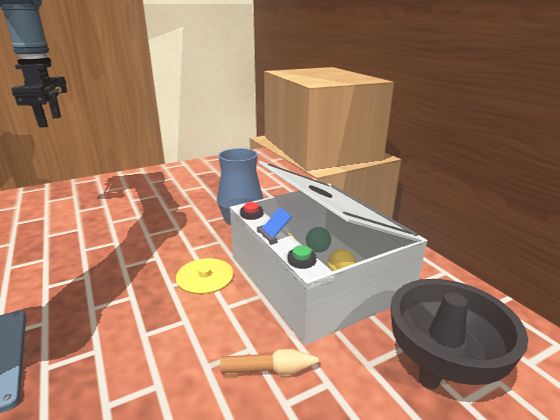

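The top view shows red at about (293,218), the latch at (333,215), green at (373,218) and the pad at (334,171). In the side view they are at (251,210), (276,222), (302,256) and (320,191). The cover is ajar, with the pitcher to the left and the molcajete to the right.

```bash
cat > h.py <<'E'
import numpy as np,cv2,pickle
from scipy.optimize import least_squares
def proj(s,p):
    c=s["world_to_cam"][:3,:3]@p+s["world_to_cam"][:3,3]; q=s["K"]@np.array([c[0],-c[1],-c[2]]); return q[:2]/q[2]
def plane(s,uv,z):
    R=s["world_to_cam"][:3,:3];t=s["world_to_cam"][:3,3]
    k=np.linalg.inv(s["K"])@[*uv,1]; d=R.T@np.array([k[0],-k[1],-k[2]]); o=-R.T@t
    return o+d*(z-o[2])/d[2]
def tri(obs):
    return least_squares(lambda p:np.concatenate([proj(s,p)-uv for s,uv in obs]),[.7,.0,.2])
def blob(s,lo,hi,near,rad=22):
    h=cv2.cvtColor(s["color"],cv2.COLOR_RGB2HSV); m=cv2.inRange(h,np.array(lo),np.array(hi))
    w=np.zeros_like(m);cv2.circle(w,near,rad,255,-1);m&=w
    n,l,st,c=cv2.connectedComponentsWithStats(m)
    i=1+np.argmax(st[1:,4]); return c[i],st[i,4],(l==i)
G=((50,120,70),(85,255,255));R_=((0,170,90),(6,255,255));B=((100,150,80),(125,255,255));K_=((0,0,0),(180,255,45))
E
cat > m.py <<'E'
from h import *
d=pickle.load(open("s0.pkl","rb"));T,S=d["top"],d["side"]
near={"green":(G,(373,218),(302,254)),"red":(R_,(293,218),(251,209)),"latch":(B,(333,215),(276,222)),"pad":(K_,(334,171),(320,191))}
P={}
for k,(c,a,b) in near.items():
    ra=blob(T,*c,a,16);rb=blob(S,*c,b,20)
    f=tri([(T,ra[0]),(S,rb[0])]);P[k]=f.x
    print(k,ra[:2],rb[:2],f.x.round(4),np.abs(f.fun).max().round(2), "plane152",plane(T,ra[0],.152).round(4),plane(S,rb[0],.152).round(4))
g,q=plane(T,blob(T,*G,(373,218),16)[0],.152),plane(T,blob(T,*R_,(293,218),16)[0],.152)
y=(q-g);print("sep",np.linalg.norm(y));y/=np.linalg.norm(y);x=np.array([y[1],-y[0],0]);print("x",x,"y",y,"yaw deg",np.degrees(np.arctan2(x[1],x[0])))
c=(g+q)/2+.105*x;c[2]=0
print("centre",c); H=c+.12*x;H[2]=.132;print("hinge",H)
v=P["pad"]-H;print("pad rel: along",v@x,"lat",v@y,"z",v[2],"ang",np.arctan2(v[2],-(v@x))-np.arctan2(.004,.14),"r",np.hypot(v@x,v[2]))
v=P["latch"]-c;print("latch rel centre",v@x,v@y,v[2])
E
python3 m.py
```

```text
green (array([372.47887324, 217.21830986]), np.int32(142)) (array([301.48571429, 250.27857143]), np.int32(140)) [ 0.5538 -0.1447  0.1504] 0.01 plane152 [ 0.5535 -0.1444  0.152 ] [ 0.5526 -0.1468  0.152 ]
red (array([292.88970588, 217.75      ]), np.int32(136)) (array([249.46875, 204.59375]), np.int32(32)) [0.5479 0.0459 0.1526] 0.46 plane152 [0.5491 0.0455 0.152 ] [0.5475 0.047  0.152 ]
latch (array([332.85542169, 214.39156627]), np.int32(332)) (array([276.29166667, 221.97135417]), np.int32(384)) [ 0.5579 -0.0494  0.156 ] 0.06 plane152 [ 0.5588 -0.0499  0.152 ] [ 0.5613 -0.0429  0.152 ]Traceback (most recent call last):
  File "m.py", line 6, in <module>
    ra=blob(T,*c,a,16);rb=blob(S,*c,b,20)
                          ~~~~^^^^^^^^^^^
  File "h.py", line 15, in blob
    i=1+np.argmax(st[1:,4]); return c[i],st[i,4],(l==i)
        ~~~~~~~~~^^^^^^^^^^
    return _wrapfunc(a, 'argmax', axis=axis, out=out, **kwds)
    return bound(*args, **kwds)
ValueError: attempt to get argmax of an empty sequence
```

```bash
sed -i 's/255,45)/255,70)/' h.py; python3 m.py | tail -8
python3 - <<'E'
from h import *
from scipy.spatial.transform import Rotation as R
print(R.from_quat([.81155,.58428,-.00059,.00048]).as_matrix().round(3))
E
```

```text
latch (array([332.85542169, 214.39156627]), np.int32(332)) (array([276.29166667, 221.97135417]), np.int32(384)) [ 0.5579 -0.0494  0.156 ] 0.06 plane152 [ 0.5588 -0.0499  0.152 ] [ 0.5613 -0.0429  0.152 ]
pad (array([333.516, 171.012]), np.int32(250)) (array([330. , 195.5]), np.int32(4)) [ 0.6655 -0.0529  0.1858] 3.58 plane152 [ 0.6663 -0.0519  0.152 ] [0.7171 0.0061 0.152 ]
sep 0.19000764711702683
x [0.99972899 0.0232797  0.        ] y [-0.0232797   0.99972899  0.        ] yaw deg 1.333949027438458
centre [ 0.65628629 -0.04699883  0.        ]
hinge [ 0.77625377 -0.04420527  0.132     ]
pad rel: along -0.11091296752836498 lat -0.006114557360803175 z 0.05379182337701238 ang 0.42300505292283924 r 0.12326900108369436
latch rel centre -0.09841043158280145 -0.00010030427439815769 0.15604778153356308
[[ 0.317  0.948 -0.   ]
 [ 0.948 -0.317 -0.001]
 [-0.002  0.    -1.   ]]
```

Emit:
jog_arm --pt "-37 48 -25" --pt "-75 97 -62" --pt "-112 146 -62" --pt "-148 193 -62" --pt "-185 241 -62" --twist '[-0.8,-1.6,-2.4,-3.3,-3.3]' --fingers 0 --squeeze 20

```text
time_s: 0.72
tcp_pos: [0.3741, 0.3663, 0.3003]
eef_rot: [0.699, 0.715, -0.001, 0.0]
contact_force: [0.2, 0.0, 0.7]
grip_width: 0.458
```

```bash
cat > go.py <<'E'
import sys,numpy as np
from station import sensors
from scipy.spatial.transform import Rotation as R
o=sensors.get_obs();M=R.from_quat(o["eef_rot"]).as_matrix()
print("t",o["time_s"],"tcp",o["tcp_pos"].round(4),"F",o["contact_force"].round(1),"tool x deg",np.degrees(np.arctan2(M[1,0],M[0,0])).round(2),"tilt",M[:,2].round(3),"w",round(o["grip_width"],3))
for a in sys.argv[1:]:
    p=np.array(eval(a)); print(a,"->",(M.T@(p-o["tcp_pos"])*1000).round(1))
E
python3 go.py .653,-.047,.29
python3 - <<'E'
from h import *
d=pickle.load(open("s0.pkl","rb"))
for a in (.4,.45,.5,.55):
    c,s=np.cos(a),np.sin(a);p=np.array([.7763-.14*c+.004*s,-.047,.132+.14*s+.004*c]);print(a,p.round(4),proj(d["top"],p),proj(d["side"],p))
E
```

```text
t 0.725 tcp [0.3741 0.3663 0.3003] F [0.2 0.  0.7] tool x deg 91.36 tilt [-0.    -0.001 -1.   ] w 0.458
.653,-.047,.29 -> [-419.8  269.    10.8]
0.4 [ 0.6489 -0.047   0.1902] [333.13519439 173.67572525] [317.96606626 194.84861753]
0.45 [ 0.652  -0.047   0.1965] [333.40248559 171.68842173] [319.48625662 191.5187243 ]
0.5 [ 0.6554 -0.047   0.2026] [333.66469307 169.57274619] [321.14561503 188.22076033]
0.55 [ 0.659  -0.047   0.2086] [333.92093669 167.33348974] [322.93942595 184.96586721]
```

Emit:
jog_arm --pt "-52 33 0" --pt "-104 66 0" --pt "-156 100 0" --pt "-208 133 0" --pt "-260 166 0" --twist '[0,0,0,0,0]'

```text
time_s: 1.35
tcp_pos: [0.5469, 0.1086, 0.3004]
eef_rot: [0.699, 0.716, -0.001, 0.0]
contact_force: [0.5, 1.2, 0.5]
grip_width: 0.008
```

Emit:
jog_arm --pt "-50 32 10" --pt "-100 65 20" --pt "-160 103 35" --pt "-160 103 50" --pt "-160 103 60" --twist '[0,0,0,0,0]'

```text
time_s: 1.98
tcp_pos: [0.6529, -0.049, 0.2388]
eef_rot: [0.699, 0.715, -0.001, -0.001]
contact_force: [-0.4, 0.7, -0.6]
grip_width: 0.004
```

```bash
python3 go.py .653,-.047,.198 .65,-.047,.19 .6375,-.047,.136
python3 - <<'E'
from station import optics
import cv2
cv2.imwrite("pics/side1.png",optics.snapshot("side")["color"][:,:,::-1])
E
```

```text
t 1.975 tcp [ 0.6529 -0.049   0.2388] F [-0.4  0.7 -0.6] tool x deg 91.33 tilt [-0.003 -0.001 -1.   ] w 0.004
.653,-.047,.198 -> [ 2.   0.3 40.8]
.65,-.047,.19 -> [ 2.1 -2.7 48.8]
.6375,-.047,.136 -> [  2.5 -15.1 102.9]
```

View pics/side1.png

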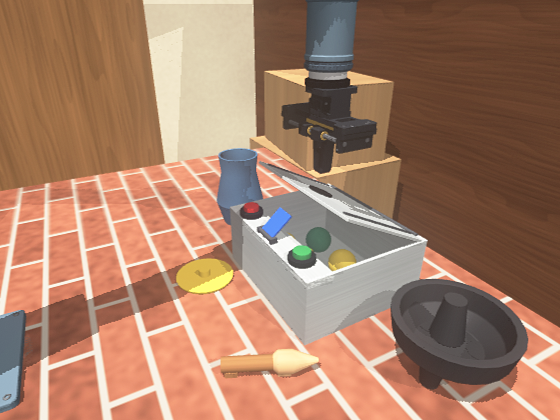

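The closed fingers sit right above the pad at about (322,168), and the pad is at (320,191). The long side of the gripper runs along the bin's y. I'll push down along the cover's arc.

Emit:
jog_arm --pt "2 0 20" --pt "2 0 34" --pt "2 -1 42" --pt "2 -5 52" --pt "2 -9 62" --twist '[0,0,0,0,0]'

```text
time_s: 2.65
tcp_pos: [0.6438, -0.0444, 0.1767]
eef_rot: [0.698, 0.716, -0.0, -0.001]
contact_force: [2.9, 2.7, 2.7]
grip_width: 0.008
```

Emit:
jog_arm --pt "0 -3 10" --pt "0 -5 20" --pt "0 -6 30" --pt "0 -7 38" --pt "0 -7 41" --twist '[0,0,0,0,0]'

```text
time_s: 3.28
tcp_pos: [0.6369, -0.0445, 0.1364]
eef_rot: [0.698, 0.716, -0.0, -0.001]
contact_force: [-6.1, 3.1, 27.6]
grip_width: 0.009
```

Emit:
jog_arm --pt "0 0 1" --pt "0 0 1" --pt "0 0 -30" --pt "0 0 -70" --pt "0 -20 -110" --twist '[0,0,0,0,0]'

```text
time_s: 3.9
tcp_pos: [0.6163, -0.046, 0.2462]
eef_rot: [0.698, 0.716, -0.001, -0.001]
contact_force: [0.7, -0.5, 0.2]
grip_width: 0.007
```

```bash
cat > look.py <<'E'
import sys; from station import optics
from h import *
d={n:optics.snapshot(n) for n in("side","top")};pickle.dump(d,open(sys.argv[1]+".pkl","wb"))
a=cv2.resize(d["side"]["color"][150:300,190:470],None,fx=2.5,fy=2.5);b=cv2.resize(d["top"]["color"][110:260,240:420],None,fx=1.6,fy=1.6)
b=cv2.copyMakeBorder(b,0,max(0,0),0,a.shape[1]-b.shape[1],0)
cv2.imwrite(f"pics/{sys.argv[1]}.png",np.vstack([a,b])[:,:,::-1])
E
python3 look.py c1; python3 go.py; python3 -c "
from h import *
d=pickle.load(open('c1.pkl','rb'));T,S=d['top'],d['side']
f=None
for n,s,c in(('T',T,(333,215)),('S',S,(276,222))):
    q=blob(s,*B,c,22);ys,xs=np.nonzero(q[2]);print(n,q[0],q[1],xs.min(),xs.max(),ys.min(),ys.max())
"
```

```text
t 4.0 tcp [ 0.6172 -0.0468  0.2498] F [-0.2 -0.6  0.3] tool x deg 91.41 tilt [ 0.002  0.    -1.   ] w 0.009Traceback (most recent call last):
  File "<string>", line 6, in <module>
    q=blob(s,*B,c,22);ys,xs=np.nonzero(q[2]);print(n,q[0],q[1],xs.min(),xs.max(),ys.min(),ys.max())
  File "h.py", line 15, in blob
    i=1+np.argmax(st[1:,4]); return c[i],st[i,4],(l==i)
        ~~~~~~~~~^^^^^^^^^^
    return _wrapfunc(a, 'argmax', axis=axis, out=out, **kwds)
    return bound(*args, **kwds)
ValueError: attempt to get argmax of an empty sequence
```

View pics/c1.png

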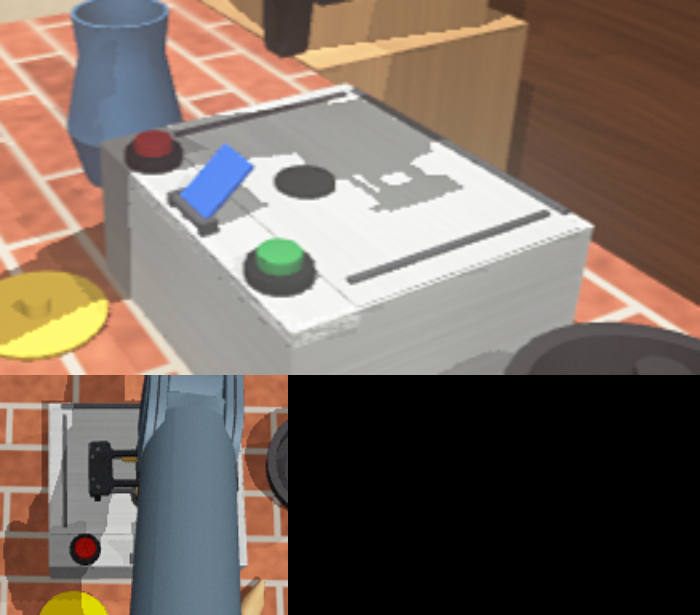

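The cover now lies flat. The latch is still raised at crop (215,180), with green near (280,262) and red near (153,150). Next is the latch.

```bash
python3 go.py .564,-.049,.20 .564,-.049,.172 .570,-.049,.155 .575,-.049,.145 .577,-.049,.137
```

```text
t 4.0 tcp [ 0.6172 -0.0468  0.2498] F [-0.2 -0.6  0.3] tool x deg 91.41 tilt [ 0.002  0.    -1.   ] w 0.009
.564,-.049,.20 -> [ -0.9 -53.3  49.7]
.564,-.049,.172 -> [ -0.9 -53.4  77.7]
.570,-.049,.155 -> [ -1.  -47.4  94.7]
.575,-.049,.145 -> [ -1.2 -42.5 104.7]
.577,-.049,.137 -> [ -1.2 -40.5 112.7]
```

Emit:
jog_arm --pt "-1 -27 10" --pt "-1 -53 30" --pt "-1 -53 50" --pt "-1 -53 68" --pt "-1 -53 76" --twist '[0,0,0,0,0]'

```text
time_s: 4.62
tcp_pos: [0.5635, -0.0493, 0.1719]
eef_rot: [0.698, 0.716, -0.0, -0.0]
contact_force: [-0.4, -0.3, 3.5]
grip_width: 0.005
```

Emit:
jog_arm --pt "0 1 6" --pt "0 4 13" --pt "0 7 20" --pt "0 10 27" --pt "0 13 33" --twist '[0,0,0,0,0]'

```text
time_s: 5.25
tcp_pos: [0.5757, -0.0492, 0.1384]
eef_rot: [0.698, 0.716, -0.001, -0.001]
contact_force: [-14.4, 0.3, 41.1]
grip_width: 0.007
```

Emit:
jog_arm --pt "0 0 -1" --pt "0 0 -1" --pt "0 0 -25" --pt "0 0 -60" --pt "0 -10 -90" --twist '[0,0,0,0,0]'

```text
time_s: 5.88
tcp_pos: [0.5655, -0.0492, 0.2286]
eef_rot: [0.698, 0.716, -0.002, -0.002]
contact_force: [-0.4, 0.9, -0.5]
grip_width: 0.007
```

```bash
python3 look.py c2; python3 go.py .553,-.145,.2 .553,-.145,.16 .553,-.145,.152 .553,-.145,.145
```

```text
t 5.975 tcp [ 0.5665 -0.0497  0.2307] F [ 0.4 -0.2  0.3] tool x deg 91.37 tilt [-0.  0. -1.] w 0.004
.553,-.145,.2 -> [-95.  -15.8  30.7]
.553,-.145,.16 -> [-95.  -15.8  70.7]
.553,-.145,.152 -> [-95.  -15.8  78.7]
.553,-.145,.145 -> [-95.  -15.8  85.7]
```

View pics/c2.png

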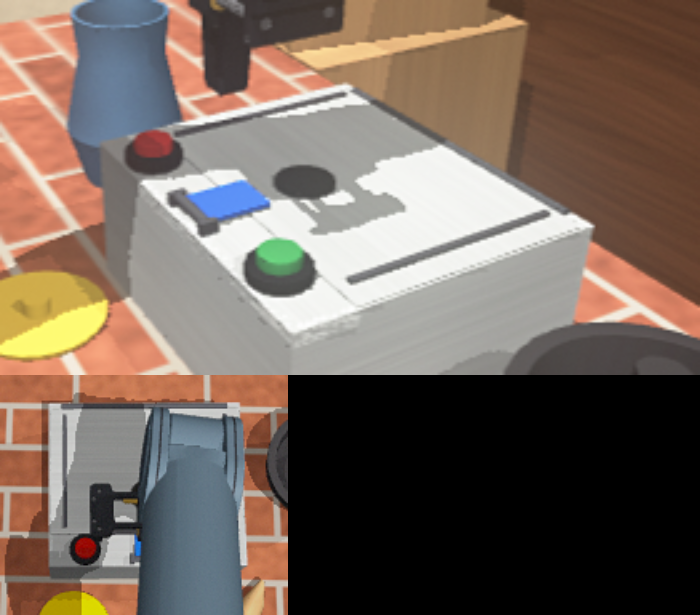

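The latch is flat at crop (230,200) with its nose over the cover, and both buttons are out. Green is next.

Emit:
jog_arm --pt "-48 -8 10" --pt "-95 -16 25" --pt "-95 -16 50" --pt "-95 -16 66" --pt "-95 -16 74" --twist '[0,0,0,0,0]'

```text
time_s: 6.6
tcp_pos: [0.5521, -0.1439, 0.155]
eef_rot: [0.698, 0.716, -0.001, -0.001]
contact_force: [-0.2, 0.1, 0.0]
grip_width: 0.002
```

Emit:
jog_arm --pt "0 0 4" --pt "0 0 6" --pt "0 0 8" --pt "0 0 10" --pt "0 0 11" --twist '[0,0,0,0,0]'

```text
time_s: 7.22
tcp_pos: [0.5524, -0.1434, 0.1461]
eef_rot: [0.698, 0.716, 0.0, -0.001]
contact_force: [-10.0, 3.7, 27.3]
grip_width: 0.004
```

Emit:
jog_arm --pt "0 0 0" --pt "0 0 -4" --pt "0 0 -30" --pt "0 0 -70" --pt "0 0 -110" --twist '[0,0,0,0,0]'

```text
time_s: 7.85
tcp_pos: [0.5527, -0.1437, 0.2572]
eef_rot: [0.698, 0.716, 0.0, -0.001]
contact_force: [0.7, -0.3, -1.0]
grip_width: 0.006
```

Emit:
jog_arm --pt "30 -40 -10" --pt "80 -60 -10" --pt "130 -80 -10" --pt "180 -100 -10" --pt "230 -110 -10" --twist '[0,0,0,0,0]'

```text
time_s: 8.48
tcp_pos: [0.4361, 0.0849, 0.268]
eef_rot: [0.698, 0.716, 0.001, -0.001]
contact_force: [-0.2, 0.2, 0.1]
grip_width: 0.002
```

Emit:
jog_arm --pt "50 -5 0" --pt "100 -10 0" --pt "150 -20 0" --pt "150 -20 0" --pt "150 -20 0" --twist '[0,0,0,0,0]'

```text
time_s: 9.1
tcp_pos: [0.4126, 0.2338, 0.2683]
eef_rot: [0.698, 0.716, 0.001, -0.001]
contact_force: [-0.7, 0.2, -0.2]
grip_width: 0.001
```

```bash
python3 look.py c3; python3 go.py
python3 - <<'E'
from h import *
a,b=[pickle.load(open(f,"rb")) for f in("s0.pkl","c3.pkl")]
for n,c,p in(("red",R_,(293,218)),("green",G,(373,218))):
    print(n,blob(a["top"],*c,p,16)[:2],blob(b["top"],*c,p,16)[:2])
for k,p in(("green",(302,254)),):print(k,blob(a["side"],*G,p,20)[:2],blob(b["side"],*G,p,20)[:2])
cv2.imwrite("pics/top3.png",b["top"]["color"][:,:,::-1])
E
```

```text
t 9.2 tcp [0.4128 0.233  0.2684] F [ 0.1 -0.8  0.4] tool x deg 91.33 tilt [-0.     0.002 -1.   ] w 0.002
red (array([292.88970588, 217.75      ]), np.int32(136)) (array([292.91240876, 217.80291971]), np.int32(137))
green (array([372.47887324, 217.21830986]), np.int32(142)) (array([372.5177305 , 217.19148936]), np.int32(141))
green (array([301.48571429, 250.27857143]), np.int32(140)) (array([299.89361702, 250.21276596]), np.int32(47))
```

View pics/c3.png

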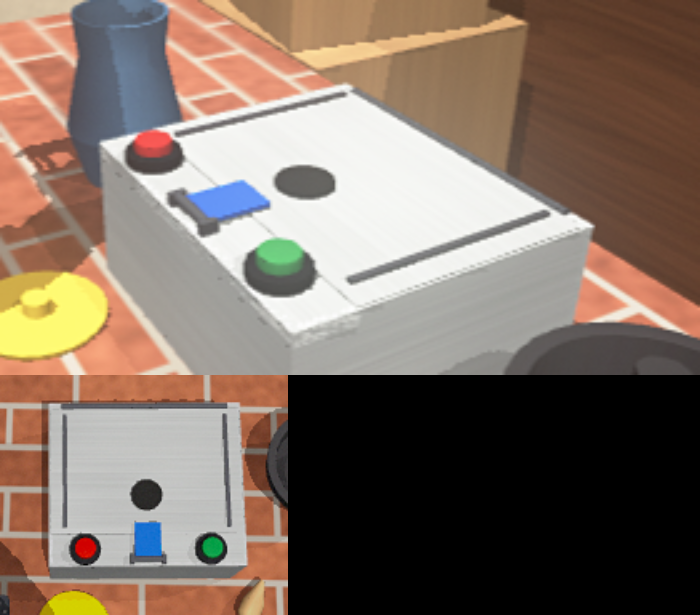

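View pics/top3.png

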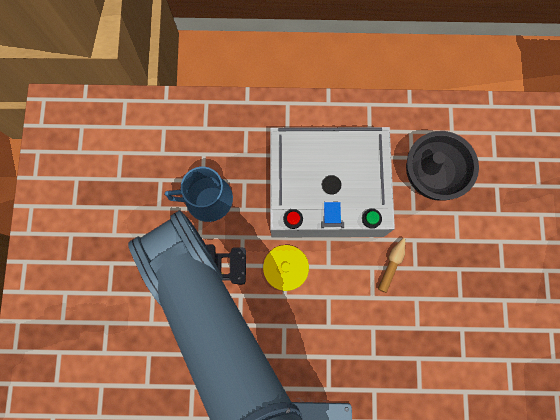

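The cover is shut, the latch is flat over its edge and both buttons are out, with green at (373,217) and red at (293,218) as at the start. The bystanders haven't moved and the arm is clear, so I'm handing in.

```bash
python3 -c "
from station import workorder
print(workorder.finish_job())"
```

```text
the job is handed in; nothing more can be done
None
```

The bin is closed up and the job was handed in at about 9.2 s of the 58 s limit. I pushed the cover shut at its pad, pressed the latch flat over its edge, then pressed the green button in and let it go.

- **Cover:** it met its stop at a tool height of 136.4 mm with 28 N, and the last pictures show it flat.
- **Latch:** it met its stop at a tool height of 138.4 mm and lies flat over the cover's edge. The force there briefly read 41 N, a little more than I meant. The 40 N limit is for the arm and gripper body, and only the fingertips were touching.
- **Green button:** it bottomed at a tool height of 146.1 mm with 27 N, which is about 5.9 mm of travel. In the top view it is back at its starting position. My side-view colour mask for it disagreed (47 px against 140 before), because the lighting on it changed once the cover was shut. The side picture itself shows the button out.
- **Red button and bystanders:** red was not touched. The molcajete, pitcher, yellow lid and reamer appear where they were in the top view, judged by eye rather than measured.
- **Arm:** it ended clear of everything, with under 1 N on the tool.

The hand-in reported no verdict.

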